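Set up a scent tile and spray it

ROBOT

A 7-joint arm with a two-finger parallel gripper is mounted at the origin on the work surface. World frame = base frame: x ahead of the robot, y to its left, z up, the work surface at z = 0. Lengths are in m, angles in rad, forces in N, time in s.
With the tool pointing down it reaches from about 0.4 to 0.875 m from the base axis. Payload 19.3 kg.
Tool frame: the origin (TCP) lies at the very end of the fingers, on their centre line; the grasp point (between the pads) lies r.grip_depth behind it (r.grip_depth is the distance from the TCP to the grasp point, in m); z points along the fingers, y is the line along which they close (so a half turn about z gives the same grasp; the last joint's range is limited). The gripper opens to 85 mm and grips with 20 to 120 N. Pads are 22 mm wide; open, the fingers measure 114 mm over their backs; the gripper's body (76 mm by 85 mm) begins 54 mm behind the grasp point. The pads swing forward as they close: fully open they stand 13 mm farther back than shut.
Start: joints at [-1.214, 0.521, -0.036, 1.599, 0.021, 1.021, -0.113], TCP at [0.259, 0.569, 0.231] pointing down, gripper open.
Joint ranges: [-2.91, 2.91], [-0.3, 2.13], [-1.5, 1.42], [0.17, 2.43], [-1.26, 4.41], [0.16, 1.93], [-2.52, 2.52]. Speed limits (rad/s): [1.89, 1.89, 2.39, 2.39, 3.01, 3.01, 3.01].

INTERFACE

Orientations are given as a rotation vector (axis times angle).
In Python, from plant import status, get_image, camera_info, r gives the robot as it stands.
- The arm moves only by the tool servo_tool, never from a script. Its argument "targets" is a list that holds one entry, the list of rows, each a list of 7 numbers: the opening, from -1 (shut) to 1 (fully open), then the shift along the tool's x, y, z as a fraction of full scale, then the turn, a rotation vector about the tool's x, y, z as a fraction of full scale. A call has exactly 5 rows; each row shifts and turns the commanded pose from where the row before left it, along the tool's axes as they then stand; what a row does not reach is not made up. Full scale, the value 1, is 25 mm for a shift and 0.12 rad for a turn. A row lasts 1/10 s, in which the tool goes at most 50 mm and 8.59 degrees, less where a joint would pass 70% of its speed; a pose out of reach is approached as far as the arm can. A call with a number of a shift or a turn outside -1 to 1 is refused whole. A call with a gripper value outside its range is refused whole. The fingers move at their own pace and stop on an object; "grip_force" is the grip in N (left out, the last holds). Time passes only in rows, so rows that do not move let the fingers close, or fill a call up. It gives the time, the measured TCP pose, the force, the opening and the grip force at its end, in the units of the state.
- status.state(): the state, without advancing time (a new reading comes with each control period).
- get_image(name): name is "scene" or "top" or "wrist"; returns (picture, depth): 384x512x3 uint8, red, green, blue; 384x512 float32, m along the optical axis (not along the pixel's ray), 0 where there is no reading.
- camera_info(name): a dict with "fx", "fy", "cx", "cy" (pixels), "dist" ([k1, k2, p1, p2, k3] as OpenCV has them; the pictures are not rectified), "R" (3x3) and "t" (3): a world point X has camera coordinates R X + t; the wrist camera has in their place "mount" (4x4, takes a point from camera to tool coordinates, whose origin is the TCP and whose axes are the flange's). Camera axes: x right, y down, z forward; pixel columns grow to the right and rows downward; lengths in m; the calibration is good to about 2 mm. A picture is of the moment at which its call begins: read the wrist's pose just before it. camera_info takes no time and is no camera call.
- r.hand_in(): hands the job in; it is judged then, once.
The state is a dict: "time": time; "joint_positions": joint angles; "qvel": joint speeds; "joint_efforts": joint torques, N m; "tool_pos": TCP position; "tool_rot": TCP orientation; "contact_force": force on the tool from outside, world axes, zero at the start; "torque": the same for the moment, N m; "gripper_width": finger opening in m; "gripper_force": force on a finger pad.
Only numpy, scipy, OpenCV 4.12 (cv2) and the standard library are available. Lean on these libraries where they do the work, as an engineer would, in place of code of your own. Each camera call takes 0.05 s, during which the arm holds its last target. There are 200 camera calls.

TASK

Take the tall white tile from the wooden rack and stand it all the way down in the narrow slot of the spray stand, lowering it in rather than dropping it, and let go of it. Only then press the steel spray cap of the stand's bottle right down to its stop and let it come back up. The tile must stay in its slot, and the short tile, the little dropper bottle and the beaker must stay where they are.

Things in the scene. Friction and masses are not known exactly. Their poses are not given: they have to be found in the camera images.
- tile: the tall white ceramic tile, loose: 80 mm wide (x) by 10 mm thick (y) by 130 mm tall (z), 0.2 kg. Origin at the centre of its underside, z up. At the start it stands upright in one of the rack's two slots, its underside 12 mm above the table. Both faces are alike.
- short_tile: the short white ceramic tile, loose: 80 (x) by 10 (y) by 80 mm tall (z); stands in the rack's other slot. Origin at the centre of its underside. To be left alone.
- rack: pale wooden rack, fixed: board 110 (x) by 140 (y) by 12 mm thick with two slots along x, centred 40 mm either side of its middle in y; slot walls 25 mm high (top 37 mm above the table), each slot 14 mm wide and 86 mm long inside. Origin at the centre of its underside on the table.
- stand: spray stand, fixed: darker wooden board 120 (x) by 230 (y) by 12 mm thick, carrying at y = -55 mm a slotted tile holder and at y = +55 mm an amber glass bottle (70 mm diameter, shoulder 82 to 94 mm above the table, foot in a wooden ring of 86 mm) with a sprung steel spray cap, whose nozzle points at the holder. Origin at the centre of the board's underside on the table.
- slot (a point): centre of the floor of the stand's slot, 12 mm above the table; axes as the stand's. The slot runs along x: inside 84 mm long (x) by 12 mm wide (y), straight walls 30 mm deep; their tops are gabled, a 45 degree lead-in that widens the mouth by 5 mm on each side and rises to 35 mm above the slot's floor.
- cap_top (a point): centre of the top of the spray cap, 130 mm above the table when up; it moves with the cap. The cap is an upright steel cylinder 38 mm in diameter and 22 mm tall.
- cap (a joint): how far the spray cap is pushed down (m): 0 up, 0.010 fully down at its stop. A spring of about 2 N at the top and 6.5 N at the bottom returns it.
- dropper: small amber dropper bottle with a black cap, loose, 44 mm diameter, 100 mm tall; origin at the centre of its underside. A bystander.
- beaker: small open glass beaker, loose, 70 mm diameter, 80 mm tall; origin at the centre of its underside. A bystander.
Things that resemble listed ones, but are neither listed nor needed, are in the scene too. Leave any green, red or yellow look-alike of the tile alone.

How it is judged:
By the outcome, as a careful person would: the job done as asked, in the order asked, and still so for the second after the job is handed in, with the robot touching nothing.
It also fails if it takes over 54 s, if anything falls off the work surface, if the arm or the gripper's body presses on something with over 40 N, if the wrist force passes 120 N, or if a joint passes its speed limit or range.

## Working session

There is one attempt and no reset: what is moved stays moved. The work goes in short steps, Python scripts to look and compute and a tool call to move; the robot and the scene stay as the last step left them, time stands still between calls to the robot, and variables do not carry over. Pictures are saved under pics/ and viewed, at most 10 in all, crops included, and the job is handed in when it is done.

Besides the shell and the picture viewer there is one more tool, called after "Request:" by a JSON object that holds its "name" and its "arguments", one argument or row to a line. servo_tool: Moves the arm, as the interface text tells. Shift numbers are shares of 25 mm and turn numbers shares of 0.12 rad, none past 1 either way. Its arguments: {"type":"object","properties":{"targets":{"type":"array","items":{"type":"array","items":{"type":"array","items":{"type":"number","minimum":-1,"maximum":1}}}},"grip_force":{"type":"number"}},"required":["targets"]}

```bash
mkdir -p pics && ls && cat > h.py <<'E'
import numpy as np, cv2
from plant import status, get_image, camera_info, r
from scipy.spatial.transform import Rotation as Ro
def snap(n,f):
    s=status.state(); im,d=get_image(n); cv2.imwrite('pics/'+f+'.png',im[:,:,::-1]); np.savez('pics/'+f+'.npz',im=im,d=d,p=s['tool_pos'],q=s['tool_rot']); return im,d,s
def world(n,d,s=None):
    c=camera_info(n); K=np.array([[c['fx'],0,c['cx']],[0,c['fy'],c['cy']],[0,0,1]])
    h,w=d.shape; u,v=np.meshgrid(np.arange(w),np.arange(h))
    p=cv2.undistortPoints(np.stack([u,v],-1).reshape(-1,1,2).astype(np.float64),K,np.array(c['dist'],float)).reshape(h,w,2)
    P=np.dstack([p[...,0]*d,p[...,1]*d,d])
    if 'mount' in c:
        M=np.array(c['mount']); P=P@M[:3,:3].T+M[:3,3]
        return P@Ro.from_rotvec(s['tool_rot']).as_matrix().T+np.array(s['tool_pos'])
    return (P-np.array(c['t']).ravel())@np.array(c['R'])
E
python3 - <<'E'
from h import *
a,d,s=snap('scene','s0'); b,e,s=snap('top','t0')
print(s, r.grip_depth)
for n in('scene','top','wrist'):
    print(camera_info(n))
cv2.imwrite('pics/both.png',cv2.resize(np.hstack([a,b])[:,:,::-1],(800,300)))
E
```

```text
pics
{'time': 0.05, 'joint_positions': array([-1.2142148 ,  0.52202175, -0.03635853,  1.59999065,  0.02120351,
        1.02108948, -0.11283601]), 'qvel': array([-4.77364179e-05,  1.87427211e-04, -1.74627950e-04, -1.38523253e-03,
       -1.37979378e-03,  7.38207844e-04,  9.84877864e-04]), 'joint_efforts': array([ 5.43460512e-03, -9.29407668e+01,  1.98702626e+00, -3.70967138e+01,
        1.81946374e-02,  5.37116764e-03, -3.41454063e-05]), 'tool_pos': array([0.25859549, 0.56863175, 0.23072677]), 'tool_rot': array([-6.65300968e-01, -3.07016205e+00,  1.74495147e-03]), 'contact_force': array([ 1.14143448, -0.77774329,  1.18396303]), 'torque': array([-0.04110578, -0.06214239,  0.04992757]), 'gripper_force': 0.0, 'gripper_width': 0.08563398179137396} 0.0187
{'fx': 427.106922591539, 'fy': 427.106922591539, 'cx': 250.9158720990649, 'cy': 196.9716908218177, 'dist': array([-0.10576376,  0.        ,  0.        ,  0.        ,  0.        ]), 'R': array([[-0.47265582,  0.88123599,  0.00442697],
       [ 0.5994077 ,  0.32517   , -0.73141977],
       [-0.64599294, -0.34305626, -0.68191314]]), 't': arr
[... 303 characters left out ...]
9.85997434e-01,  1.24045774e-03, -1.66755874e-01],
       [ 1.66758509e-01,  2.46358720e-03, -9.85994691e-01]]), 't': array([0.02635076, 0.58688095, 1.02930401])}
{'fx': 282.01851748848003, 'fy': 282.01851748848003, 'cx': 255.29433198702145, 'cy': 191.54542568045113, 'dist': array([-0.01199078,  0.        ,  0.        ,  0.        ,  0.        ]), 'mount': array([[ 6.88397844e-04, -9.50934912e-01, -3.09390238e-01,
         8.05973493e-02],
       [ 9.99999568e-01,  8.47766531e-04, -3.80662445e-04,
        -1.25441528e-03],
       [ 6.24275897e-04, -3.09389842e-01,  9.50935085e-01,
        -1.43209615e-01],
       [ 0.00000000e+00,  0.00000000e+00,  0.00000000e+00,
         1.00000000e+00]])}
```

View pics/t0.png

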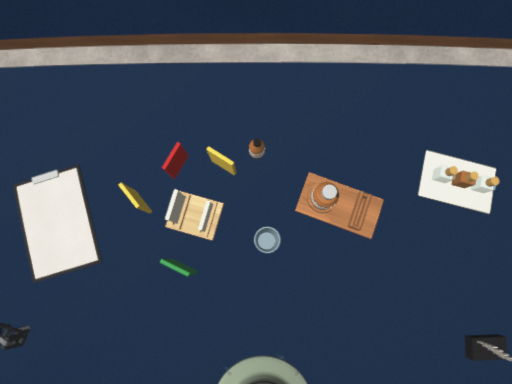

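View pics/s0.png

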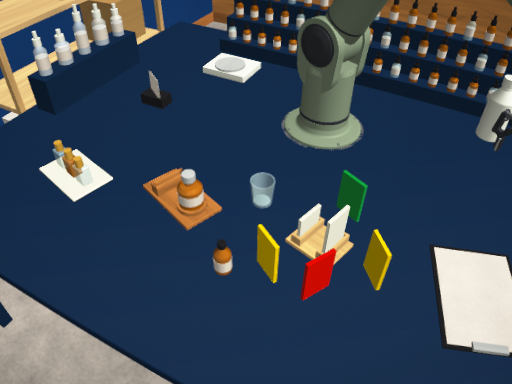

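The tall tile is the left one in the rack (top ~177,207; scene ~337,230). The short one is at top ~(207,217), scene ~(311,221). The red, yellow and green look-alikes stand outside the rack. Next I measure and confirm with a crop.

```bash
python3 - <<'E'
from h import *
z=np.load('pics/t0.npz'); im=z['im'].astype(int); W=world('top',z['d'])
zz=np.load('pics/s0.npz'); ims=zz['im'].astype(int); S=world('scene',zz['d'])
def rep(n,P):
    if len(P)<4: print(n,len(P)); return
    (c,wh,a)=cv2.minAreaRect(P[:,:2].astype(np.float32)*1000); print(n,len(P),np.round(c,1),np.round(wh,1),round(a,1),'z',np.round(np.percentile(P[:,2],[2,50,98])*1000,1), 'mean',np.round(P.mean(0)*1000,1))
def white(i): return (i.min(2)>110)&((i.max(2)-i.min(2))<50)
def box(shape,u0,u1,v0,v1):
    m=np.zeros(shape,bool); m[v0:v1,u0:u1]=1; return m
w=white(im); ws=white(ims)
for n,b in dict(tall=(160,192,180,232),short=(194,222,195,240),cap=(315,345,178,205)).items():
    m=w&box(w.shape,*b); P=W[m]; rep(n,P)
    zt=np.percentile(P[:,2],95); rep(n+' top',P[P[:,2]>zt-.012])
for n,b in dict(tall=(322,352,200,258),short=(296,322,200,240),cap=(178,200,168,186)).items():
    m=ws&box(ws.shape,*b); P=S[m]; rep('S '+n,P)
    zt=np.percentile(P[:,2],95); rep('S '+n+' top',P[P[:,2]>zt-.008])
# stand board, rack board, in plane z~12mm
hsv=cv2.cvtColor(z['im'],cv2.COLOR_RGB2HSV)
for n,b in dict(rack=(160,230,185,245),stand=(290,390,170,242)).items():
    m=box(w.shape,*b)&(abs(W[...,2]-.012)<.006)&(hsv[...,0]<25)&(hsv[...,2]>60); rep(n,W[m])
for lo,hi in((.035,.055),(.125,.14)):
    m=box(w.shape,290,390,170,242)&(W[...,2]>lo)&(W[...,2]<hi); rep(f'stand {lo}',W[m])
m=box(w.shape,347,390,180,242)&(W[...,2]>.037)&(W[...,2]<.055); rep('holder',W[m])
m=box(w.shape,240,275,130,165)&(W[...,2]>.05); rep('dropper',W[m])
m=box(w.shape,245,290,220,260)&(W[...,2]>.03); rep('beaker',W[m])
A=cv2.resize(z['im'][170:250,150:240],None,fx=4,fy=4); B=cv2.resize(zz['im'][190:270,270:360],None,fx=4,fy=4);C=cv2.resize(z['im'][165:245,290:390],None,fx=4,fy=4)
cv2.imwrite('pics/c1.png',cv2.resize(np.hstack([A,B,C])[:,:,::-1],(800,229*1)))
E
```

```text
tall 180 [549.3 246.3] [47.6 96.2] 75.2 z [ -1.  141.4 145.9] mean [539.7 237.1 108.7]
tall top 129 [536.4 230.1] [10.1 79.2] 74.2 z [135.4 142.3 145.9] mean [534.8 230.4 142.1]
short 158 [532.  158.6] [108.8  43.9] 12.1 z [20.  92.1 95.9] mean [513.8 154.7  85.3]
short top 128 [514.5 155.6] [10.4 78.7] 73.9 z [84.7 92.6 96. ] mean [514.3 155.   92.2]
cap 192 [ 570.4 -162.9] [41.5 53.3] 21.5 z [ 74.5 130.7 134.1] mean [ 569.9 -168.9  127.6]
cap top 174 [ 570.7 -170.5] [36.6 36.5] 19.3 z [126.8 131.  134.1] mean [ 570.5 -170.1  130.9]
S tall 665 [481.5 232.9] [ 26.7 193. ] 86.8 z [ 36.3  99.6 143.2] mean [542.4 230.8  96.7]
S tall top 134 [537.7 229.6] [11.  80.3] 72.2 z [134.8 141.2 144.1] mean [539.7 229.7 140.8]
S short 403 [823.1 236.6] [899.8  49.1] 15.0 z [ 2.  70.1 94.3] mean [518.6 154.4  69.2]
S short top 119 [868.8 249.4] [805.   45.5] 15.2 z [86.1 91.4 95.1] mean [523.5 154.7  97.3]
S cap 181 [838.9  46.7] [1056.7   37.3] 39.3 z [ -1.2 127.5 131.5] mean [ 575.4 -168.   125.8]
S cap top 125 [898.1 103.6] [892.5  36.7] 40.1 z [123.6 128.4 131.9] mean [ 585.  -160.7  139.6]
rack 925 [523.9 192.2] [137.  110.9] 74.0 z [ 8.7 13.  16.8] mean [518.1 183.5  12.9]
stand 2134 [ 551.9 -222.1] [230.8 121.4] 69.2 z [ 8.7 13.1 17. ] mean [ 545.8 -227.1   13. ]
stand 0.035 357 [ 555.6 -213. ] [161.3 106.1] 69.7 z [36.  45.  51.7] mean [ 534.4 -263.2   44.7]
stand 0.125 178 [ 570.7 -170.4] [36.6 36.6] 20.9 z [126.1 131.  134.1] mean [ 570.5 -170.6  130.8]
holder 317 [ 533.  -274.1] [ 31.8 105.9] 69.2 z [38.1 45.  50.5] mean [ 532.7 -272.5   44.9]
dropper 208 [568.8  17. ] [ 42.2 323.7] 89.2 z [  51.1   73.9 1112.8] mean [694.4  15.9 117.6]
beaker 264 [445.2 -10.5] [66.2 77.2] 89.3 z [ 32.5  76.7 845.6] mean [452.4 -12.   91.2]
```

View pics/c1.png

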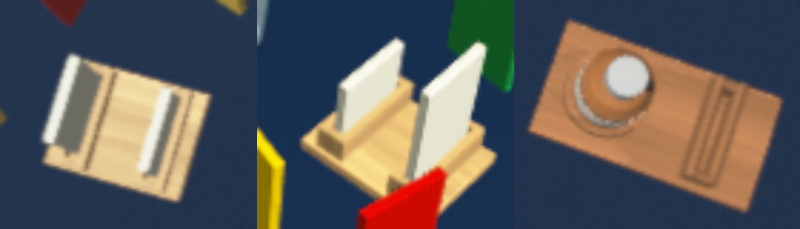

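The crop confirms it: the tall white tile is on the rack's left in the top view, at about (537, 230) with its top at 142 mm, and the 80 mm tile is on the right. The distances agree: 78 mm between the tiles and 110 mm from slot to cap. I now move above the tile.

Request:
{"name": "servo_tool", "arguments": {
  "targets": [
    [[0.2,0,0,0,0,0,-0.6],[0.2,0,0,0,0,0,-0.6],[0.2,-0.8,-0.55,0,0,0,0],[0.2,-0.8,-0.55,0,0,0,0],[0.2,-0.8,-0.55,0,0,0,0]]
  ]
}}

```text
time: 0.6
tool_pos: [0.3052, 0.5117, 0.231]
tool_rot: [-0.442, -3.11, 0.001]
contact_force: [0.4, -0.1, -0.4]
gripper_width: 0.0511
gripper_force: 0.0
```

Request:
{"name": "servo_tool", "arguments": {
  "targets": [
    [[0.2,-0.8,-0.55,0,0,0,0],[0.2,-0.8,-0.55,0,0,0,0],[0.2,-0.8,-0.55,0,0,0,0],[0.2,-0.8,-0.55,0,0,0,0],[0.2,-0.8,-0.55,0,0,0,0]]
  ]
}}

```text
time: 1.1
tool_pos: [0.3821, 0.4177, 0.2311]
tool_rot: [-0.443, -3.11, 0.001]
contact_force: [0.3, 0.3, 0.3]
gripper_width: 0.0511
gripper_force: 0.0
```

Request:
{"name": "servo_tool", "arguments": {
  "targets": [
    [[0.2,-0.8,-0.55,0,0,0,0],[0.2,-0.8,-0.55,0,0,0,0],[0.2,-0.8,-0.55,0,0,0,0],[0.2,-0.8,-0.55,0,0,0,0],[0.2,-0.8,-0.55,0,0,0,0]]
  ]
}}

```text
time: 1.6
tool_pos: [0.459, 0.3238, 0.2311]
tool_rot: [-0.443, -3.11, 0.001]
contact_force: [-0.0, -0.1, 0.2]
gripper_width: 0.0512
gripper_force: 0.0
```

Request:
{"name": "servo_tool", "arguments": {
  "targets": [
    [[0.2,-0.8,-0.55,0,0,0,0],[0.2,-0.8,-0.55,0,0,0,0],[0.2,-0.8,-0.55,0,0,0,0],[0.2,-0.8,-0.55,0,0,0,0],[0.2,-0.8,-0.55,0,0,0,0]]
  ]
}}

```text
time: 2.1
tool_pos: [0.5358, 0.2299, 0.2311]
tool_rot: [-0.443, -3.11, 0.0]
contact_force: [-0.5, -0.4, -0.7]
gripper_width: 0.0512
gripper_force: 0.0
```

Request:
{"name": "servo_tool", "arguments": {
  "targets": [
    [[0.2,0,0,0,0,0,0],[0.2,0,0,0,0,0,0],[0.2,0,0,0,0,0,0],[0.2,0,0,0,0,0,0],[0.2,0,0,0,0,0,0]]
  ]
}}

```text
time: 2.6
tool_pos: [0.535, 0.2314, 0.2313]
tool_rot: [-0.441, -3.11, -0.0]
contact_force: [-0.3, 0.1, -0.1]
gripper_width: 0.0511
gripper_force: 0.0
```

```bash
cat >> h.py <<'E'
def go(x,y,z,ydir_deg):
    s=status.state(); Rm=Ro.from_rotvec(s['tool_rot']).as_matrix()
    yd=np.radians(ydir_deg); Y=np.array([np.cos(yd),np.sin(yd),0]); Z=np.array([0,0,-1.]); T=np.column_stack([np.cross(Y,Z),Y,Z])
    if T[:,1]@Rm[:,1]<0: T[:,:2]*=-1
    d=np.array([x,y,z])-s['tool_pos']
    print('t',s['time'],'pos',np.round(s['tool_pos']*1000,1),'w',round(s['gripper_width']*1000,1),'F',np.round(s['contact_force'],1),'j7',np.round(s['joint_positions'][6],2),'ydir',np.round(np.degrees(np.arctan2(Rm[1,1],Rm[0,1])),2))
    print(' turn units',np.round(Ro.from_matrix(Rm.T@T).as_rotvec()/.12,3),' shift units (after turn)',np.round(T.T@d/.025,2),' now-axes',np.round(Rm.T@d/.025,2))
def rep(n,P):
    if len(P)<4: print(n,len(P)); return
    (c,wh,a)=cv2.minAreaRect(P[:,:2].astype(np.float32)*1000); print(n,len(P),np.round(c,1),np.round(wh,1),round(a,1),'z',np.round(np.percentile(P[:,2],[2,50,98])*1000,1),'mean',np.round(P.mean(0)*1000,1))
E
python3 - <<'E'
from h import *
go(.537,.230,.103,73.7)
im,d,s=snap('wrist','w1'); W=world('wrist',d,s); i=im.astype(int)
m=(i.min(2)>100)&((i.max(2)-i.min(2))<50)&(d>0)
rep('tall top',W[m&(W[...,2]>.132)&(W[...,2]<.150)]); rep('short top',W[m&(W[...,2]>.084)&(W[...,2]<.1)&(W[...,1]<.2)])
E
```

```text
t 2.6 pos [535.  231.4 231.3] w 51.1 F [-0.3  0.1 -0.1] j7 0.79 ydir 73.85
 turn units [ 0.001 -0.001  0.021]  shift units (after turn) [-0.09 -0.03  5.13]  now-axes [-0.09 -0.03  5.13]
tall top 1035 [533.7 230.6] [ 9.8 80. ] 74.3 z [139.7 142.4 143.7] mean [531.  231.6 142.3]
short top 837 [512.  154.3] [10.4 80.2] 74.6 z [85.1 92.3 93.9] mean [510.3 155.6  91.7]
```

View pics/w1.png

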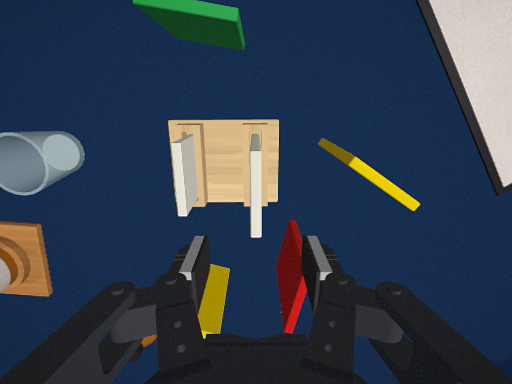

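The wrist view shows the tall tile at (256,185), centred between the open fingers. Its top is at z 142 mm, and the red and yellow look-alikes are clear of the finger path. I go down and grip.

Request:
{"name": "servo_tool", "arguments": {
  "targets": [
    [[0.2,0,-0.04,0.8,0,0,-0.04],[0.2,0,0,0.8,0,0,0],[0.2,0,0,0.8,0,0,0],[0.2,0,0,0.8,0,0,0],[0.2,0,0,0.8,0,0,0]]
  ]
}}

```text
time: 3.15
tool_pos: [0.535, 0.2301, 0.1306]
tool_rot: [0.435, 3.111, 0.0]
contact_force: [-0.4, 0.2, -0.8]
gripper_width: 0.0509
gripper_force: 0.0
```

Request:
{"name": "servo_tool", "arguments": {
  "targets": [
    [[0.2,0,0,0.6,0,0,0],[0.2,0,0,0.4,0,0,0],[0.2,0,0,0.12,0,0,0],[0.2,0,0,0,0,0,0],[0.2,0,0,0,0,0,0]]
  ]
}}

```text
time: 3.65
tool_pos: [0.5354, 0.23, 0.104]
tool_rot: [0.435, 3.111, 0.001]
contact_force: [0.6, -0.0, -0.4]
gripper_width: 0.0509
gripper_force: 0.0
```

Request:
{"name": "servo_tool", "arguments": {
  "grip_force": 40,
  "targets": [
    [[-1,0,0,0,0,0,0],[-1,0,0,0,0,0,0],[-1,0,0,0,0,0,0],[-1,0,0,0,0,0,0],[-1,0,0,0,0,0,0]]
  ]
}}

```text
time: 4.15
tool_pos: [0.5353, 0.2301, 0.1037]
tool_rot: [0.435, 3.111, 0.001]
contact_force: [-0.3, -0.2, 5.9]
gripper_width: 0.0093
gripper_force: 40.3
```

Request:
{"name": "servo_tool", "arguments": {
  "targets": [
    [[-1,0,0,0,0,0,0],[-1,0,0,0,0,0,0],[-1,0,0,0,0,0,0],[-1,0,0,-0.1,0,0,0],[-1,0,0,-0.1,0,0,0]]
  ]
}}

```text
time: 4.65
tool_pos: [0.5348, 0.2296, 0.1082]
tool_rot: [-0.435, -3.111, 0.001]
contact_force: [-0.7, -0.5, -2.8]
gripper_width: 0.0097
gripper_force: 39.2
```

```bash
python3 - <<'E'
from h import *
go(.5327,-.2738,.25,69.5)
E
```

```text
t 4.65 pos [534.8 229.6 108.2] w 9.7 F [-0.7 -0.5 -2.8] j7 0.79 ydir 74.07
 turn units [-0.005 -0.004  0.664]  shift units (after turn) [ -6.97 -18.89  -5.67]  now-axes [ -5.44 -19.39  -5.66]
```

Request:
{"name": "servo_tool", "arguments": {
  "targets": [
    [[-1,0,0,-0.4,0,0,0],[-1,0,0,-0.8,0,0,0],[-1,0,0,-0.8,0,0,0],[-1,0,0,-0.8,0,0,0],[-1,0,0,-0.8,0,0,0]]
  ]
}}

```text
time: 5.15
tool_pos: [0.535, 0.2297, 0.1998]
tool_rot: [0.435, 3.111, 0.0]
contact_force: [-0.3, 0.6, -2.5]
gripper_width: 0.0097
gripper_force: 39.2
```

Request:
{"name": "servo_tool", "arguments": {
  "targets": [
    [[-1,0,0,-0.8,0,0,0],[-1,0,0,-0.8,0,0,0],[-1,0,0,-0.4,0,0,0],[-1,0,0,-0.1,0,0,0.33],[-1,0,0,0,0,0,0.33]]
  ]
}}

```text
time: 5.65
tool_pos: [0.5351, 0.2298, 0.2514]
tool_rot: [0.561, 3.091, 0.001]
contact_force: [0.6, 0.8, -2.7]
gripper_width: 0.0097
gripper_force: 39.3
```

```bash
python3 - <<'E'
from h import *
go(.5327,-.2738,.25,69.5)
E
```

```text
t 5.65 pos [535.1 229.8 251.4] w 9.7 F [ 0.6  0.8 -2.7] j7 0.72 ydir 69.44
 turn units [ 0.004  0.003 -0.009]  shift units (after turn) [ -6.96 -18.9    0.06]  now-axes [ -6.98 -18.89   0.05]
```

Request:
{"name": "servo_tool", "arguments": {
  "targets": [
    [[-1,-0.28,-0.76,0,0,0,0],[-1,-0.28,-0.76,0,0,0,0],[-1,-0.28,-0.76,0,0,0,0],[-1,-0.28,-0.76,0,0,0,0],[-1,-0.28,-0.76,0,0,0,0]]
  ]
}}

```text
time: 6.15
tool_pos: [0.5343, 0.1277, 0.2508]
tool_rot: [-0.558, -3.091, 0.0]
contact_force: [-0.0, -0.3, -1.4]
gripper_width: 0.0094
gripper_force: 39.3
```

Request:
{"name": "servo_tool", "arguments": {
  "targets": [
    [[-1,-0.28,-0.76,0,0,0,0],[-1,-0.28,-0.76,0,0,0,0],[-1,-0.28,-0.76,0,0,0,0],[-1,-0.28,-0.76,0,0,0,0],[-1,-0.28,-0.76,0,0,0,0]]
  ]
}}

```text
time: 6.65
tool_pos: [0.5339, 0.0265, 0.2508]
tool_rot: [-0.558, -3.091, 0.0]
contact_force: [-0.3, 0.3, -1.9]
gripper_width: 0.0094
gripper_force: 39.3
```

Request:
{"name": "servo_tool", "arguments": {
  "targets": [
    [[-1,-0.28,-0.76,0,0,0,0],[-1,-0.28,-0.76,0,0,0,0],[-1,-0.28,-0.76,0,0,0,0],[-1,-0.28,-0.76,0,0,0,0],[-1,-0.28,-0.76,0,0,0,0]]
  ]
}}

```text
time: 7.15
tool_pos: [0.5335, -0.0747, 0.2508]
tool_rot: [-0.558, -3.091, 0.0]
contact_force: [0.7, 0.5, -2.1]
gripper_width: 0.0092
gripper_force: 39.3
```

Request:
{"name": "servo_tool", "arguments": {
  "targets": [
    [[-1,-0.28,-0.76,0,0,0,0],[-1,-0.28,-0.76,0,0,0,0],[-1,-0.28,-0.76,0,0,0,0],[-1,-0.28,-0.76,0,0,0,0],[-1,-0.28,-0.76,0,0,0,0]]
  ]
}}

```text
time: 7.65
tool_pos: [0.5331, -0.1759, 0.2508]
tool_rot: [-0.558, -3.091, -0.0]
contact_force: [0.2, 0.5, -2.4]
gripper_width: 0.0095
gripper_force: 39.3
```

Request:
{"name": "servo_tool", "arguments": {
  "targets": [
    [[-1,-0.28,-0.76,0,0,0,0],[-1,-0.28,-0.76,0,0,0,0],[-1,-0.28,-0.76,0,0,0,0],[-1,-0.28,-0.5,0,0,0,0],[-1,-0.28,-0.3,0,0,0,0]]
  ]
}}

```text
time: 8.15
tool_pos: [0.5391, -0.2605, 0.2508]
tool_rot: [-0.56, -3.091, 0.0]
contact_force: [-0.4, 0.4, -1.9]
gripper_width: 0.0096
gripper_force: 39.4
```

Request:
{"name": "servo_tool", "arguments": {
  "targets": [
    [[-1,0,0,0,0,0,0],[-1,0,0,0,0,0,0],[-1,0,0,0,0,0,0],[-1,0,0,0,0,0,0],[-1,0,0,0,0,0,0]]
  ]
}}

```text
time: 8.65
tool_pos: [0.5393, -0.2591, 0.2509]
tool_rot: [0.557, 3.092, 0.0]
contact_force: [1.0, 0.2, -3.6]
gripper_width: 0.0096
gripper_force: 39.4
```

```bash
python3 - <<'E'
from h import *
go(.5327,-.2738,.25,69.5)
im,d,s=snap('wrist','w2'); W=world('wrist',d,s); i=im.astype(int); go(.5327,-.2738,.25,69.5)
Rm=Ro.from_rotvec(s['tool_rot']).as_matrix()
m=(i.min(2)>100)&((i.max(2)-i.min(2))<60)&(d>0)&(d<.30)
P=W[m]; L=(P-s['tool_pos'])@Rm; k=(abs(L[:,1])<.03)&(abs(L[:,0])<.06)&(L[:,2]<.12); L=L[k]; print('tile in tool', len(L), np.round(np.percentile(L,[1,5,50,95,99],axis=0)*1000,1))
h=cv2.cvtColor(im,cv2.COLOR_RGB2HSV); b=(h[...,0]<25)&(h[...,1]>80)
sel=b&(W[...,2]>.037)&(W[...,2]<.055)&(abs(W[...,1]+.274)<.08)&(abs(W[...,0]-.533)<.08); rep('holder',W[sel])
rep('board',W[b&(abs(W[...,2]-.012)<.006)&(W[...,1]<-.08)])
it,dt,_=snap('top','t2'); T=world('top',dt)
m=(T[...,2]>.25)&(T[...,2]<.29)&(it.min(2)>110); rep('tile top',T[m])
E
```

```text
t 8.65 pos [ 539.3 -259.1  250.9] w 9.6 F [ 1.   0.2 -3.6] j7 1.64 ydir 69.57
 turn units [0.001 0.001 0.01 ]  shift units (after turn) [ 0.04 -0.65  0.04]  now-axes [ 0.04 -0.65  0.04]
t 8.7 pos [ 539.3 -259.2  250.9] w 9.3 F [ 0.3 -0.7 -1.3] j7 1.64 ydir 69.56
 turn units [0.    0.001 0.009]  shift units (after turn) [ 0.04 -0.64  0.04]  now-axes [ 0.04 -0.64  0.04]
tile in tool 4779 [[-24.2 -11.8 -40.1]
 [-19.1  -9.3 -39.6]
 [ 14.3  -0.9 -38.3]
 [ 41.4   6.9  26.1]
 [ 41.6   9.5  70.6]]
holder 1063 [ 540.7 -245.6] [ 94.2 104.1] 69.6 z [41.4 45.1 48.4] mean [ 518.3 -274.5   45. ]
board 8254 [ 556.2 -362.5] [199. 534.] 3.1 z [10.9 12.6 14.4] mean [ 530.9 -241.3   12.6]
tile top 134 [ 520.2 -244.8] [29.6 34.3] 63.4 z [250.7 275.3 289.9] mean [ 518.6 -246.7  274.1]
```

View pics/w2.png

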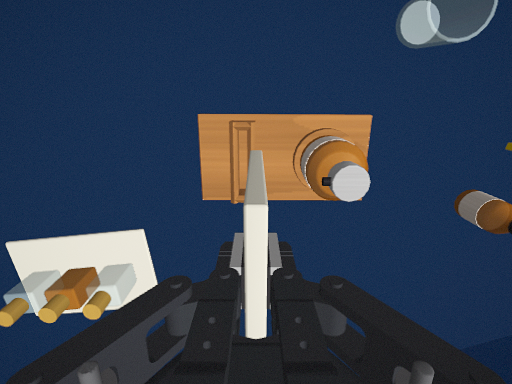

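The wrist view shows the tile gripped upright, with its end face at about (256,180). The stand's slot is at (242,160), still about 16 mm further along −y, and the board corners are at (200,115), (371,115), (203,200) and (370,200). I measure tile and stand in this one view.

```bash
python3 - <<'E'
from h import *
z=np.load('pics/w2.npz'); im=z['im'];d=z['d']; s=dict(tool_pos=z['p'],tool_rot=z['q']); W=world('wrist',d,s)
Rm=Ro.from_rotvec(s['tool_rot']).as_matrix(); L=(W-s['tool_pos'])@Rm*1000
i=im.astype(int); w=((i.max(2)-i.min(2))<50)&(i.min(2)>60)&(d>0)
box=np.zeros(w.shape,bool); box[145:205,235:280]=1
E=L[w&box&(L[...,2]<100)&(L[...,2]>-36)&(abs(L[...,1])<15)]
for a in range(-40,95,20):
    e=E[(E[:,2]>=a)&(E[:,2]<a+20)]
    if len(e)>5: print('z',a,len(e),'x',np.round(np.median(e[:,0]),1),'y',np.round(np.percentile(e[:,1],[2,50,98]),1))
print('zmax',E[:,2].max())
h=cv2.cvtColor(im,cv2.COLOR_RGB2HSV); b=(h[...,0]<25)&(h[...,1]>80)&(h[...,2]>60)
c=np.zeros(w.shape,bool); c[105:206,190:380]=1
P=W[b&c&(abs(W[...,2]-.0125)<.005)]; rep('board',P)
H=W[b&c&(W[...,2]>.038)&(W[...,2]<.052)&(np.arange(512)[None,:]<258)]; rep('holder',H)
Y=np.array([np.cos(np.radians(69.5)),np.sin(np.radians(69.5))]); X=np.array([Y[1],-Y[0]])
q=(H[:,:2]-[.5327,-.2738])*1000
print('holder rel slot est: x',np.round(np.percentile(q@X,[0.5,99.5]),1),'y',np.round(np.percentile(q@Y,[.5,99.5]),1))
C=W[(d>0)&(abs(W[...,2]-.131)<.004)&(np.arange(512)[None,:]>320)]; rep('cap',C)
E
```

```text
z -40 270 x 41.2 y [-5.8 -1.1  3.5]
z -20 226 x 41.3 y [-5.7 -0.9  3.6]
z 0 154 x 41.3 y [-5.6 -0.8  3.5]
z 20 106 x 41.3 y [-5.7 -1.1  3.6]
z 40 81 x 41.4 y [-5.6 -0.8  3.4]
z 60 61 x 41.3 y [-5.3 -0.7  3.7]
z 80 24 x 41.4 y [-5.6 -1.1  3.3]
zmax 89.48654860548477
board 8184 [ 548.5 -223. ] [230.3 119.6] 69.3 z [10.9 12.6 14.2] mean [ 530.3 -238.8   12.6]
holder 1052 [ 529.6 -275.1] [ 30.9 104.1] 69.4 z [41.7 45.1 48.3] mean [ 517.8 -274.6   45.1]
holder rel slot est: x [-54.2  48.9] y [-17.6  13.2]
cap 1123 [ 568.  -171.6] [37.4 37.5] 28.9 z [128.3 130.5 131.9] mean [ 567.4 -171.9  130.4]
```

Tile and slot agree between both cameras: the tile is upright, and the remaining shift is about +2.5 mm in x and −16.5 mm in y. I shift, lower to just above the mouth and look again.

Request:
{"name": "servo_tool", "arguments": {
  "targets": [
    [[-1,0.1,-0.33,0,0,0,0],[-1,0,-0.33,0,0,0,0],[-1,0,0,0.5,0,0,0],[-1,0,0,0.8,0,0,0],[-1,0,0,0.8,0,0,0]]
  ]
}}

```text
time: 9.25
tool_pos: [0.5309, -0.2742, 0.197]
tool_rot: [0.559, 3.091, 0.0]
contact_force: [0.3, -0.3, -2.7]
gripper_width: 0.0096
gripper_force: 39.4
```

Request:
{"name": "servo_tool", "arguments": {
  "targets": [
    [[-1,0,0,0.8,0,0,0],[-1,0,0,0.7,0,0,0],[-1,0,0,0.4,0,0,0],[-1,0,0,0,0,0,0],[-1,0,0,0,0,0,0]]
  ]
}}

```text
time: 9.75
tool_pos: [0.5312, -0.2743, 0.1511]
tool_rot: [0.558, 3.091, -0.0]
contact_force: [-0.0, 0.1, -1.5]
gripper_width: 0.0094
gripper_force: 39.3
```

```bash
python3 - <<'E'
from h import *
go(.5322,-.2755,.1037,69.5)
im,d,s=snap('wrist','w3'); W=world('wrist',d,s)
Rm=Ro.from_rotvec(s['tool_rot']).as_matrix(); L=(W-s['tool_pos'])@Rm*1000
i=im.astype(int); w=((i.max(2)-i.min(2))<50)&(i.min(2)>60)&(d>0)
box=np.zeros(w.shape,bool); box[110:205,235:280]=1
E=L[w&box&(L[...,2]<100)&(L[...,2]>-36)&(abs(L[...,1])<15)]
print('end face x',np.median(E[:,0]),'y',np.percentile(E[:,1],[2,98]),E[:,2].max())
h=cv2.cvtColor(im,cv2.COLOR_RGB2HSV); b=(h[...,0]<25)&(h[...,1]>80)&(h[...,2]>40)
sel=b&(W[...,2]>.038)&(W[...,2]<.055)&(abs(L[...,1])<25)&(abs(L[...,0])<70)
H=L[sel]; print('holder in tool',len(H),'x',np.percentile(H[:,0],[.5,99.5]).round(1),'y',np.percentile(H[:,1],[.5,99.5]).round(1))
E
```

```text
t 9.75 pos [ 531.2 -274.3  151.1] w 9.4 F [-0.   0.1 -1.5] j7 1.69 ydir 69.52
 turn units [-0.001  0.002  0.003]  shift units (after turn) [-0.05 -0.03  1.9 ]  now-axes [-0.05 -0.03  1.9 ]
end face x 41.3067330526441 y [-5.68265314  3.64376958] 89.31718865597344
holder in tool 1684 x [-40.   53.4] y [-16.7  15.2]
```

View pics/w3.png

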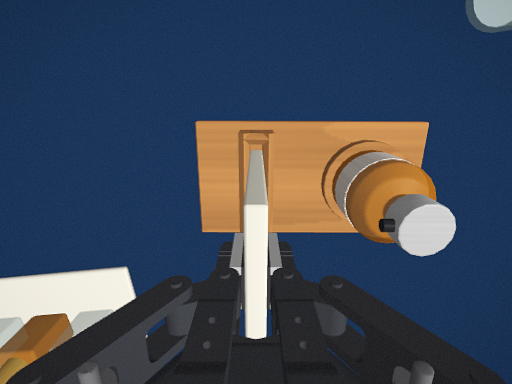

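The tile's end face at (256,175) sits centred on the slot mouth at (256,140), within 0.5 mm across and about 1 mm along. I lower it slowly.

Request:
{"name": "servo_tool", "arguments": {
  "targets": [
    [[-1,0,0,0.15,0,0,0],[-1,0,0,0.15,0,0,0],[-1,0,0,0.15,0,0,0],[-1,0,0,0.15,0,0,0],[-1,0,0,0.1,0,0,0]]
  ]
}}

```text
time: 10.3
tool_pos: [0.531, -0.2741, 0.1329]
tool_rot: [-0.558, -3.091, -0.0]
contact_force: [0.3, 0.2, -2.0]
gripper_width: 0.0097
gripper_force: 39.4
```

Request:
{"name": "servo_tool", "arguments": {
  "targets": [
    [[-1,0,0,0.15,0,0,0],[-1,0,0,0.15,0,0,0],[-1,0,0,0.15,0,0,0],[-1,0,0,0.15,0,0,0],[-1,0,0,0.1,0,0,0]]
  ]
}}

```text
time: 10.8
tool_pos: [0.531, -0.2741, 0.1154]
tool_rot: [-0.558, -3.091, -0.0]
contact_force: [0.3, 0.4, -2.1]
gripper_width: 0.0095
gripper_force: 39.4
```

Request:
{"name": "servo_tool", "arguments": {
  "targets": [
    [[-1,0,0,0.12,0,0,0],[-1,0,0,0.12,0,0,0],[-1,0,0,0.1,0,0,0],[-1,0,0,0.05,0,0,0],[-1,0,0,0.02,0,0,0]]
  ]
}}

```text
time: 11.3
tool_pos: [0.5311, -0.2741, 0.1054]
tool_rot: [-0.558, -3.091, -0.0]
contact_force: [-0.7, 0.8, -1.3]
gripper_width: 0.0094
gripper_force: 39.4
```

Request:
{"name": "servo_tool", "arguments": {
  "targets": [
    [[-1,0,0,0.02,0,0,0],[-1,0,0,0.02,0,0,0],[-1,0,0,0.02,0,0,0],[-1,0,0,0,0,0,0],[-1,0,0,0,0,0,0]]
  ]
}}

```text
time: 11.8
tool_pos: [0.5311, -0.2741, 0.1041]
tool_rot: [0.558, 3.092, -0.0]
contact_force: [-0.8, -0.4, -2.2]
gripper_width: 0.0095
gripper_force: 39.4
```

Still carrying the weight, so I go down in small steps until it touches.

Request:
{"name": "servo_tool", "arguments": {
  "targets": [
    [[-1,0,0,0.02,0,0,0],[-1,0,0,0.02,0,0,0],[-1,0,0,0.02,0,0,0],[-1,0,0,0,0,0,0],[-1,0,0,0,0,0,0]]
  ]
}}

```text
time: 12.3
tool_pos: [0.5313, -0.2743, 0.1037]
tool_rot: [0.558, 3.091, -0.0]
contact_force: [-4.6, 3.2, 17.9]
gripper_width: 0.0097
gripper_force: 42.5
```

It touched the floor at the expected height (TCP 103.7 mm), so it is fully seated. I release, rise and check.

Request:
{"name": "servo_tool", "arguments": {
  "targets": [
    [[-1,0,0,-0.02,0,0,0],[-0.4,0,0,0,0,0,0],[-0.4,0,0,0,0,0,0],[0.0,0,0,0,0,0,0],[0.0,0,0,0,0,0,0]]
  ]
}}

```text
time: 12.8
tool_pos: [0.5311, -0.2741, 0.103]
tool_rot: [-0.558, -3.092, 0.0]
contact_force: [-1.0, -0.8, -0.4]
gripper_width: 0.043
gripper_force: 0.0
```

Request:
{"name": "servo_tool", "arguments": {
  "targets": [
    [[0.0,0,0,-0.3,0,0,0],[0.0,0,0,-0.6,0,0,0],[0.0,0,0,-0.8,0,0,0],[0.0,0,0,-0.8,0,0,0],[0.0,0,0,-0.8,0,0,0]]
  ]
}}

```text
time: 13.3
tool_pos: [0.5312, -0.2742, 0.1877]
tool_rot: [0.558, 3.091, -0.0]
contact_force: [0.3, -1.1, 0.8]
gripper_width: 0.0426
gripper_force: 0.0
```

Request:
{"name": "servo_tool", "arguments": {
  "targets": [
    [[-1,0,0,-0.8,0,0,0],[-1,0,0,-0.4,0,0,0],[-1,0,0,0,0,0,0],[-1,0,0,0,0,0,0],[-1,0,0,0,0,0,0]]
  ]
}}

```text
time: 13.8
tool_pos: [0.5308, -0.2739, 0.2147]
tool_rot: [-0.558, -3.09, -0.0]
contact_force: [0.6, 0.7, -0.4]
gripper_width: 0.0
gripper_force: 0.0
```

```bash
python3 - <<'E'
from h import *
im,d,s=snap('wrist','w4'); W=world('wrist',d,s); i=im.astype(int)
m=(i.min(2)>100)&((i.max(2)-i.min(2))<60)&(d>0)&(W[...,2]>.134)&(W[...,2]<.150)&(abs(W[...,1]+.274)<.06)&(abs(W[...,0]-.53)<.06)
rep('tile top',W[m])
C=W[(d>0)&(abs(W[...,2]-.131)<.004)&(abs(W[...,1]+.171)<.03)&(abs(W[...,0]-.569)<.03)]; rep('cap',C)
go(.569,-.171,.150,69.5)
E
```

```text
tile top 969 [ 523.2 -272.5] [ 9.6 66.7] 69.8 z [140.4 142.4 143.7] mean [ 521.4 -271.6  142.3]
cap 1417 [ 568.3 -171.9] [37.6 36.6] 26.2 z [127.8 130.4 131.7] mean [ 567.1 -172.4  130.3]
t 13.85 pos [ 530.7 -273.9  214.7] w -0.0 F [-0.3 -0.7 -0.5] j7 1.68 ydir 69.53
 turn units [ 0.    -0.012  0.005]  shift units (after turn) [0.01 4.39 2.59]  now-axes [0.   4.39 2.59]
```

View pics/w4.png

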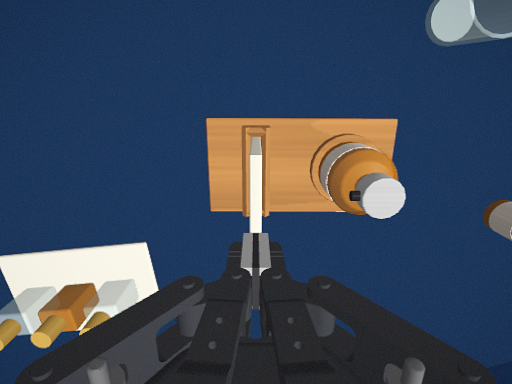

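The tile is released, upright and fully seated (top at 142.3 mm = 12 + 130), showing at (256,185). The cap is at (381,197), world about (569.5, −171). I move over it with the fingers shut and press.

Request:
{"name": "servo_tool", "arguments": {
  "targets": [
    [[-1,0,0.8,0,0,0,0],[-1,0,0.9,0,0,0,0],[-1,0,0.9,0,0,0,0],[-1,0,0.9,0,0,0,0],[-1,0,0.89,0,0,0,0]]
  ]
}}

```text
time: 14.35
tool_pos: [0.5695, -0.1704, 0.2148]
tool_rot: [-0.558, -3.09, 0.0]
contact_force: [-0.0, 0.7, -0.1]
gripper_width: -0.0
gripper_force: 0.0
```

Request:
{"name": "servo_tool", "arguments": {
  "targets": [
    [[-1,0,0,0.4,0,0,0],[-1,0,0,0.8,0,0,0],[-1,0,0,0.8,0,0,0],[-1,0,0,0.6,0,0,0],[-1,0,0,0,0,0,0]]
  ]
}}

```text
time: 14.85
tool_pos: [0.568, -0.1715, 0.1481]
tool_rot: [-0.558, -3.087, 0.0]
contact_force: [0.4, 0.1, -0.0]
gripper_width: 0.0003
gripper_force: 0.0
```

Request:
{"name": "servo_tool", "arguments": {
  "targets": [
    [[-1,0,0,0.2,0,0,0],[-1,0,0,0.2,0,0,0],[-1,0,0,0.2,0,0,0],[-1,0,0,0.1,0,0,0],[-1,0,0,0,0,0,0]]
  ]
}}

```text
time: 15.35
tool_pos: [0.5694, -0.1713, 0.1328]
tool_rot: [-0.558, -3.091, 0.0]
contact_force: [0.3, -0.0, 1.0]
gripper_width: -0.0
gripper_force: 0.0
```

```bash
python3 - <<'E'
from h import *
go(.5695,-.171,.120,69.5)
E
```

```text
t 15.35 pos [ 569.4 -171.3  132.8] w -0.0 F [ 0.3 -0.   1. ] j7 1.5 ydir 69.53
 turn units [-0.001 -0.003  0.004]  shift units (after turn) [-0.    0.01  0.51]  now-axes [-0.    0.01  0.51]
```

Request:
{"name": "servo_tool", "arguments": {
  "targets": [
    [[-1,0,0,0.1,0,0,0],[-1,0,0,0.1,0,0,0],[-1,0,0,0.1,0,0,0],[-1,0,0,0.08,0,0,0],[-1,0,0,0.04,0,0,0]]
  ]
}}

```text
time: 15.85
tool_pos: [0.5697, -0.1713, 0.1226]
tool_rot: [0.558, 3.091, -0.0]
contact_force: [-0.7, 0.1, 4.7]
gripper_width: 0.0001
gripper_force: 2.5
```

Request:
{"name": "servo_tool", "arguments": {
  "targets": [
    [[-1,0,0,0.02,0,0,0],[-1,0,0,0.02,0,0,0],[-1,0,0,0.02,0,0,0],[-1,0,0,0,0,0,0],[-1,0,0,0,0,0,0]]
  ]
}}

```text
time: 16.35
tool_pos: [0.5697, -0.1714, 0.1213]
tool_rot: [0.558, 3.091, -0.0]
contact_force: [1.1, -0.4, 5.3]
gripper_width: 0.0003
gripper_force: 2.8
```

Request:
{"name": "servo_tool", "arguments": {
  "targets": [
    [[-1,0,0,0.02,0,0,0],[-1,0,0,0.02,0,0,0],[-1,0,0,0.02,0,0,0],[-1,0,0,0,0,0,0],[-1,0,0,0,0,0,0]]
  ]
}}

```text
time: 16.85
tool_pos: [0.5697, -0.1713, 0.12]
tool_rot: [0.558, 3.091, 0.0]
contact_force: [-0.3, 0.9, 11.7]
gripper_width: -0.0001
gripper_force: 5.2
```

Request:
{"name": "servo_tool", "arguments": {
  "targets": [
    [[-1,0,0,0.015,0,0,0],[-1,0,0,0,0,0,0],[-1,0,0,0,0,0,0],[-1,0,0,0,0,0,0],[-1,0,0,0,0,0,0]]
  ]
}}

```text
time: 17.35
tool_pos: [0.5698, -0.1713, 0.12]
tool_rot: [0.558, 3.091, 0.0]
contact_force: [-2.8, 0.8, 16.2]
gripper_width: -0.0002
gripper_force: 7.8
```

Request:
{"name": "servo_tool", "arguments": {
  "targets": [
    [[-1,0,0,-0.1,0,0,0],[-1,0,0,-0.2,0,0,0],[-1,0,0,-0.3,0,0,0],[-1,0,0,-0.6,0,0,0],[-1,0,0,-0.8,0,0,0]]
  ]
}}

```text
time: 17.85
tool_pos: [0.5687, -0.1711, 0.1692]
tool_rot: [-0.558, -3.089, -0.0]
contact_force: [-0.1, -1.3, 0.1]
gripper_width: 0.0
gripper_force: 0.0
```

Request:
{"name": "servo_tool", "arguments": {
  "targets": [
    [[-1,0,0,-0.8,0,0,0],[-1,0,0,-0.8,0,0,0],[-1,0,0,-0.4,0,0,0],[-1,0,0,0,0,0,0],[-1,0,0,0,0,0,0]]
  ]
}}

```text
time: 18.35
tool_pos: [0.5691, -0.1711, 0.2185]
tool_rot: [-0.558, -3.091, -0.0]
contact_force: [-1.1, 0.4, -0.8]
gripper_width: 0.0
gripper_force: 0.0
```

```bash
python3 - <<'E'
from h import *
im,d,s=snap('scene','s5'); W=world('scene',d); i=im.astype(int)
m=(i.min(2)>100)&((i.max(2)-i.min(2))<60)&(d>0)
rep('tile top',W[m&(W[...,2]>.13)&(W[...,2]<.15)&(abs(W[...,1]+.274)<.06)&(abs(W[...,0]-.53)<.06)])
rep('cap',W[(abs(W[...,2]-.128)<.006)&(abs(W[...,1]+.171)<.025)&(abs(W[...,0]-.57)<.025)])
rep('short',W[m&(W[...,2]>.084)&(W[...,2]<.1)&(abs(W[...,1]-.155)<.06)&(abs(W[...,0]-.515)<.06)])
a=np.load('pics/s0.npz')['im'].astype(int)
for n,(u0,u1,v0,v1) in dict(dropper=(205,240,235,280),beaker=(244,280,168,212),short=(296,322,200,240)).items(): print(n,'diff',abs(a-i)[v0:v1,u0:u1].mean().round(2))
print(s['tool_pos'],s['time'],s['contact_force'])
E
```

```text
tile top 150 [ 533.4 -273.2] [15.  80.6] 69.5 z [130.7 138.7 143.2] mean [ 535.3 -273.   137.7]
cap 131 [ 573.2 -169.8] [39.6 36.8] 21.5 z [122.4 128.4 130.7] mean [ 574.5 -169.1  127.8]
short 122 [514.3 152.5] [10.9 82.6] 73.8 z [84.5 90.9 95.1] mean [517.2 152.9  90.6]
dropper diff 0.5
beaker diff 0.43
short diff 0.35
[ 0.56914198 -0.17112632  0.2184995 ] 18.35 [-1.07874032  0.35260175 -0.75631615]
```

View pics/s5.png

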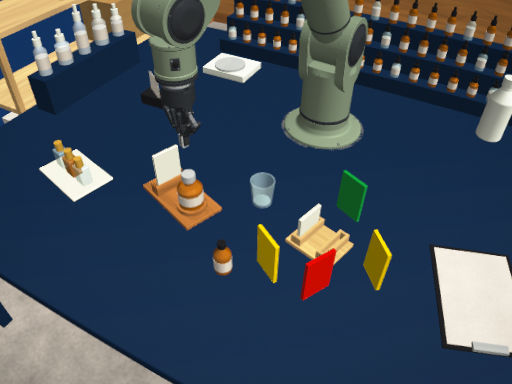

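The tile stands in the stand's slot at (167,167) and the cap is back up at (188,177). The short tile (311,221), dropper (222,258) and beaker (262,190) have not moved, and the arm is clear, so I hand in.

```bash
python3 -c "
from plant import r; print(r.hand_in())"
```

```text
the job is handed in; nothing more can be done
None
```

The job is handed in: the tall tile was lowered to the floor of the stand's slot and released, then the spray cap was pressed to its stop and came back up; the short tile, dropper and beaker did not move.

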